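# Press the brass plug home in a cabinet pull

### The job

The dark round cabinet pull lies on the work board of the small bench press with its brass plug turned down, away from the press: with the red safety catch still on, roll it towards the press, without lifting it off the work board, until it drops onto its flat with the plug straight up, and push it on until the plug is centred under the press foot. Then flip the catch well back, pull the press's black-knobbed lever down until the plug is pressed in flush, and keep holding the lever so that the foot bears firmly on the plug while the glue takes; you finish still holding it. Leave the glue bottle, the brush pot and the red rotary tool where they are.

Things in the scene. Friction and masses are not known exactly. Their poses are not given: they have to be found in the camera images.
- press: Green arbor press, fixed. Origin on the bench under the ram's axis; +x to its back, -x out to the front, z up; turned 40 to 75 deg clockwise, front to the robot's left. Head: x -29 to 125, y -32 to 32, z 127 to 205 mm: push under it with the tool leaning back, about 35 deg. Ram top at x = y = 0, z 256. Lever on the +y side.
- bed (a point): On the light hardwood work board's flat top, under the ram, 50 mm above the bench. The board is 150 mm wide (y) and runs from 200 mm in front to 50 mm behind. Axes as the press.
- foot (a point): Centre of the underside of the ram's square steel foot, 36 x 36 x 10 mm, at the start 46 mm above the board. It goes down 22 mm per rad of lever.
- ram: The press's 20 mm square steel ram with the foot at its lower end; slides straight down as the lever is pulled. Origin as the foot point.
- lever (a joint): Lever (hub, 14 mm arm, knob) angle, rad: 0 up (arm 75 deg above level, leaning to the front), grows as the knob is pulled forward and down; stop at 1.1. A light spring returns it when let go. The engaged catch blocks it. With the pull in place the foot meets the plug near 0.55, flush near 0.73; pressing the plug in takes 18 N at the foot. 1 N at the knob gives 8 N at the foot.
- lever_hinge (a point): On the lever's axis (along the press's y), in the plane in which the knob swings; 165 mm above the bench, 22 mm behind the ram's axis, 55 mm to +y. The knob's centre runs on a circle of 170 mm about it. Turns with the lever.
- knob (a point): Centre of the black round knob at the arm's end: 34 mm across, 26 mm thick along the press's y with two flat cheeks; at the start 329 mm above the bench. Pinch its cheeks from above, fingers closing along the press's y, and lead it round the arc, leaning the tool with the lever or letting the knob turn between the pads.
- catch (a joint): Red safety catch on the head, rad: 0 (to 0.06) on, its nose in front of the lever hub's tooth; grows as the tab is pushed to the back; free of the tooth past 0.2, full back 1.2; counts as flipped past 0.5. Hinge along the press's y, 42 mm below the catch_tab point. Stays where it is left (about 2 N at the tab).
- catch_tab (a point): Near the top of the catch's upright red thumb tab, 10 mm below its upper edge: tab 7 mm thick (x), 28 mm wide (y), above the head, its top edge 270 mm above the bench, 96 mm behind the ram and 20 mm to -y. Push its front face some 35 mm towards the press's +x. The knob is near: come down from above 0.4 m.
- pull: Dark wooden bar, 32 mm round, 130 long, across the board (own y along it). Origin mid-axis. A 15 mm flat faces away from the plug, 14 mm off the axis. It starts resting on the plug's rim, plug 60 deg from straight down, 140 to 165 mm before the foot. Rolls under fingertips stroked over its top (it moves half as far), stays where left: 120 deg, 33 mm. On the flat it slides when pushed.
- plug (a joint): How far the plug is pressed in, m: 0 standing 4 mm proud of the round, 0.004 flush.
- plug_top (a point): Centre of the outer face of the brass plug, 14 mm across, at mid-length of the pull; its z axis points out of the pull along the plug.
- glue: White glue bottle, 54 mm across, 130 mm tall, behind the press. Origin under its centre. Leave it.
- brushes: White pot with three brushes, 68 mm across, 210 mm tall with the brushes, on the lever side of the press. Origin under its centre. Leave it.
- rotary: Red rotary tool lying on the bench beside the lever side of the press, 190 mm long, 44 mm thick. Origin under its middle. Leave it.
Not all that is in view belongs to the job. There is more than one size of the pull; the one meant has the size given above.

How it is judged:
By the outcome, as a careful person would: the job done as asked, in the order asked, and still so for the second after the job is handed in, while the arm keeps its last pose, push and grip.
It also fails if it takes over 72 s, if anything falls off the work surface, if the arm or the gripper's body presses on something with over 40 N, if the wrist force passes 120 N, or if a joint passes its speed limit or range.

### The arm

A 7-joint arm with a two-finger parallel gripper is mounted at the origin on the work surface. World frame = base frame: x ahead of the robot, y to its left, z up, the work surface at z = 0. Lengths are in m, angles in rad, forces in N, time in s.
With the tool pointing down it reaches from about 0.4 to 0.925 m from the base axis. Payload 5.6 kg.
Tool frame: the origin (TCP) lies midway between the tips of the shut fingers; the grasp point (between the pads) lies r.grip_depth behind it (r.grip_depth is the distance from the TCP to the grasp point, in m); z points along the fingers, y is the line along which they close (so a half turn about z gives the same grasp; the last joint's range is limited). The gripper opens to 85 mm and grips with 20 to 120 N. Pads are 22 mm wide; open, the fingers measure 114 mm over their backs; the gripper's body (76 mm by 85 mm) begins 54 mm behind the grasp point. The pads swing forward as they close: fully open they stand 13 mm farther back than shut.
Start: joints at [-1.247, 0.468, -0.012, 1.603, 0.006, 1.071, -0.056], TCP at [0.233, 0.607, 0.231] pointing down, gripper open.
Joint ranges: [-2.53, 2.53], [-0.31, 2.02], [-1.57, 1.55], [0.28, 2.44], [-1.29, 4.43], [0.15, 1.84], [-2.92, 2.92]. Speed limits (rad/s): [2.57, 2.57, 3.14, 3.14, 3.14, 3.14, 3.14].

### API

Orientations are given as a unit quaternion [x, y, z, w].
In Python, from cell import r gives the robot as it stands.
- The arm moves only by the shell command python3 -m inch 'ROWS' [OPENING] [FORCE]. ROWS is JSON, a list that holds one entry, the list of rows, each a list of 6 numbers: the shift along the tool's x, y, z in mm, then the turn, a rotation vector about the tool's x, y, z in degrees. A call has exactly 5 rows; each row shifts and turns the commanded pose from where the row before left it, along the tool's axes as they then stand; what a row does not reach is not made up. A row lasts 1/8 s, in which the tool goes at most 62.5 mm and 10.7 degrees, less where a joint would pass 70% of its speed; a pose out of reach is approached as far as the arm can. A call is refused whole if a number of a shift passes 62.5 or a number of a turn 10.7, either way. A call with a gripper value outside its range is refused whole. OPENING is the opening, from -1 (shut) to 1 (fully open), set as the call begins (- or left out, the last holds). The fingers move at their own pace and stop on an object; FORCE is the grip in N (left out, the last holds). Time passes only in rows, so rows that do not move let the fingers close, or fill a call up. It gives the time, the measured TCP pose, the force, the opening and the grip force at its end, in the units of the state.
- r.state(): the state, without advancing time (a new reading comes with each control period).
- r.capture(name): name is "side" or "top" or "wrist"; returns a dict with "img" (480x640x3 uint8, blue, green, red), "depth" (480x640 float32, m along the optical axis (not along the pixel's ray), 0 where there is no reading), "fov_y" (degrees; the focal length in pixels is half the picture's height over the tangent of half this angle, whatever the lens; pixels are square), "cx", "cy" (the principal point, pixels), "k1" (the pictures are not rectified: a ray, as slopes to the right and down, at radius r is drawn at 1 + k1 r^2 times it, then the intrinsics apply), "rvec" (rotation vector, rad) and "tvec" (3), from world to camera coordinates, as OpenCV has them. Camera axes: x right, y down, z forward; pixel columns grow to the right and rows downward; lengths in m; the calibration is good to about 2 mm. A picture is of the moment at which its call begins.
- r.hand_in(): hands the job in; it is judged then, once.
The state is a dict: "time_s": time; "joint_positions": joint angles; "dq": joint speeds; "tau": joint torques, N m; "position": TCP position; "ee_rot": TCP orientation; "contact_force": force on the tool from outside, world axes, zero at the start; "ft_torque": the same for the moment, N m; "width": finger opening in m; "finger_force": force on a finger pad.
Only numpy, scipy, OpenCV 4.12 (cv2) and the standard library are available. Lean on these libraries where they do the work, as an engineer would, in place of code of your own. Each camera call takes 0.05 s, during which the arm holds its last target. There are 200 camera calls.

## Working session

There is one attempt and no reset: what is moved stays moved. The work goes in short steps, Python scripts to look and compute and a shell command to move; the robot and the scene stay as the last step left them, time stands still between calls to the robot, and variables do not carry over. Pictures are saved under pics/ and viewed, at most 10 in all, crops included, and the job is handed in when it is done.

```bash
ls; mkdir -p pics; cat > h.py <<'E'
import numpy as np, cv2
from scipy.spatial.transform import Rotation as R
from cell import r
def cap(n):
    c=r.capture(n); np.savez('/tmp/%s.npz'%n,**c); return c
def load(n): return {k:v for k,v in np.load('/tmp/%s.npz'%n).items()}
def K(c):
    f=240/np.tan(np.radians(float(c['fov_y']))/2); return np.array([[f,0,c['cx']],[0,f,c['cy']],[0,0,1.]]).astype(float)
def ext(c):
    return cv2.Rodrigues(np.array(c['rvec'],float))[0],np.array(c['tvec'],float).ravel()
def cloud(c):
    v,u=np.mgrid[0:480,0:640]
    p=cv2.undistortPoints(np.stack([u,v],-1).reshape(-1,1,2).astype(float),K(c),np.array([float(c['k1']),0,0,0])).reshape(480,640,2)
    d=c['depth']; P=np.dstack([p[...,0]*d,p[...,1]*d,d])
    Rm,t=ext(c); W=(P-t)@Rm; W[d==0]=np.nan; return W
def proj(c,X):
    Rm,t=ext(c); return cv2.projectPoints(np.atleast_2d(np.array(X,float)),np.array(c['rvec'],float),t,K(c),np.array([float(c['k1']),0,0,0]))[0].reshape(-1,2)
E
python3 - <<'E'
from h import *
a=cap('side');b=cap('top')
cv2.imwrite('pics/1.png',a['img']);cv2.imwrite('pics/2.png',b['img'])
s=r.state();print(s,r.grip_depth)
for c in(a,b):
    Rm,t=ext(c);print(-Rm.T@t,c['fov_y'],c['k1'])
E
```

```text
pics
{'time_s': 0.1, 'joint_positions': array([-1.24702107,  0.46830612, -0.01159515,  1.60353547,  0.00597884,
        1.07141141, -0.05628668]), 'dq': array([ 1.34055886e-03, -1.94414602e-03,  9.47769695e-04, -2.09822060e-03,
        5.03268877e-05, -7.47235937e-04,  5.73730297e-04]), 'tau': array([ 9.31828945e-04, -5.33512115e+01,  2.15181790e-02, -2.51964676e+01,
        1.14724610e-02,  4.25417471e-03, -2.63951642e-05]), 'position': array([0.23297307, 0.60626978, 0.23042091]), 'ee_rot': array([ 1.82394858e-01,  9.83225028e-01, -8.06982072e-04, -9.79356651e-05]), 'contact_force': array([-0.27759401,  0.01701786,  0.65544406]), 'ft_torque': array([-0.01187515, -0.00068619,  0.02851482]), 'finger_force': 0.0, 'width': 0.08524101871994233} 0.0187
[ 0.06240868 -0.59968376  0.8225888 ] 51.85492033093488 0.03667736701054159
[ 0.54891414 -0.02541789  1.34928153] 47.69338484210077 -0.13037966016012362
```

View pics/1.png

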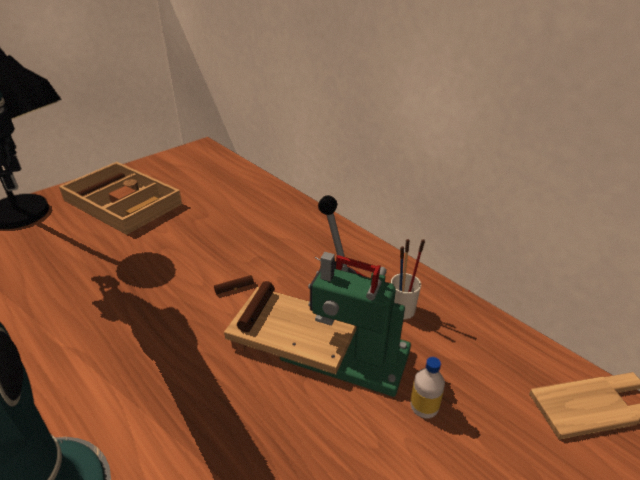

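View pics/2.png

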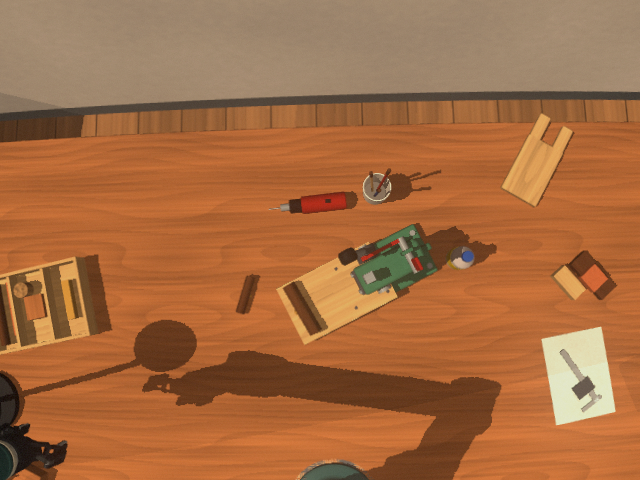

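```bash
python3 - <<'E'
from h import *
for n in('top','side'):
    c=load(n);W=cloud(c)
    m=(abs(W[...,2]-0.05)<0.006)&(W[...,0]>.25)&(W[...,0]<.7)&(abs(W[...,1]-.05)<.25)
    k,l,st,ce=cv2.connectedComponentsWithStats(m.astype(np.uint8))
    i=1+np.argmax(st[1:,4]);P=W[l==i];print(n,st[i],ce[i],np.median(P[:,2]))
    rc=cv2.minAreaRect((P[:,:2]*1000).astype(np.float32));print(rc,cv2.boxPoints(rc))
    # pull: above board z .06-.1
    rcs=rc
    box=cv2.boxPoints(rc)
    q=(W[...,2]>0.062)&(W[...,2]<0.1)&(c['img'].max(-1)<90)
    k,l,st,ce=cv2.connectedComponentsWithStats(q.astype(np.uint8))
    for j in range(1,k):
        if st[j,4]>150:
            Q=W[l==j];print('  blob',st[j],ce[j].round(),cv2.minAreaRect((Q[:,:2]*1000).astype(np.float32)),Q[:,2].max(),np.percentile(Q[:,2],90))
    if n=='side':
        cv2.imwrite('pics/3.png',cv2.resize(c['img'][180:400,200:450],None,fx=3,fy=2.7,interpolation=cv2.INTER_CUBIC)[:600,:750])
    # high points: ram top .256, knob, catch
    for lo,hi in((.25,.262),(.263,.275),(.32,.35)):
        m=(W[...,2]>lo)&(W[...,2]<hi)&(W[...,0]>.3)&(W[...,0]<.65)&(W[...,1]<.2)&(W[...,1]>-.35)
        k,l,st,ce=cv2.connectedComponentsWithStats(m.astype(np.uint8))
        for j in range(1,k):
            if st[j,4]>15: print(lo,st[j,4],ce[j].round(),np.median(W[l==j],0).round(4),c['img'][l==j].mean(0).round())
E
```

```text
top [ 276  257  122   88 4253] [332.20761815 297.95415001] 0.050360187817881714
((524.4409790039062, -16.821670532226562), (150.99859619140625, 251.35092163085938), 25.7385311126709) [[ 401.8559     63.598225]
 [ 511.0088   -162.81496 ]
 [ 647.02606   -97.24156 ]
 [ 537.87317   129.17162 ]]
  blob [292 282  29  49 182] [306. 306.] ((496.1343688964844, 54.53912353515625), (127.41417694091797, 7.354555130004883), 29.674251556396484) 0.08409133671237455 0.07854715837625993
0.25 101 [369. 277.] [ 0.5582 -0.0849  0.2568] [129. 150. 164.]
0.263 55 [418. 263.] [ 0.5833 -0.183   0.2697] [ 30.  46. 153.]
0.32 239 [347. 256.] [ 0.5973 -0.0408  0.3425] [32. 50. 74.]
side [ 224  287  131   82 4960] [294.48487903 330.425     ] 0.050311919931413
((525.42822265625, -16.886810302734375), (154.56393432617188, 251.0691375732422), 25.798198699951172) [[ 401.21576    62.502705]
 [ 510.48175  -163.54298 ]
 [ 649.6407    -96.27632 ]
 [ 540.3747    129.76936 ]]
  blob [237 282  38  48 705] [256. 306.] ((490.6943359375, 61.34968566894531), (131.80226135253906, 31.195688247680664), 27.985292434692383) 0.08517563587295567 0.08260551274086818
  blob [355 335  45  22 582] [377. 345.] ((590.434814453125, -195.95358276367188), (23.227113723754883, 86.43293762207031), 41.1020622253418) 0.09998964758183128 0.09640755770294418
  blob [ 51 451  16  29 222] [ 60. 469.] ((55.11008834838867, -31.511613845825195), (52.947940826416016, 7.85017204284668), 61.60637283325195) 0.09994501163155989 0.09781322718738963
0.25 38 [337. 241.] [ 0.603  -0.0635  0.256 ] [52. 59. 69.]
0.25 106 [327. 257.] [ 0.5556 -0.086   0.2557] [ 93. 104. 116.]
0.25 31 [375. 278.] [ 0.5721 -0.1872  0.2567] [14. 16. 62.]
0.263 40 [335. 235.] [ 0.6    -0.0596  0.2689] [51. 59. 71.]
0.263 57 [376. 271.] [ 0.5798 -0.1848  0.2692] [ 22.  27. 112.]
0.32 274 [327. 204.] [ 0.5904 -0.0472  0.337 ] [14. 15. 19.]
```

View pics/3.png

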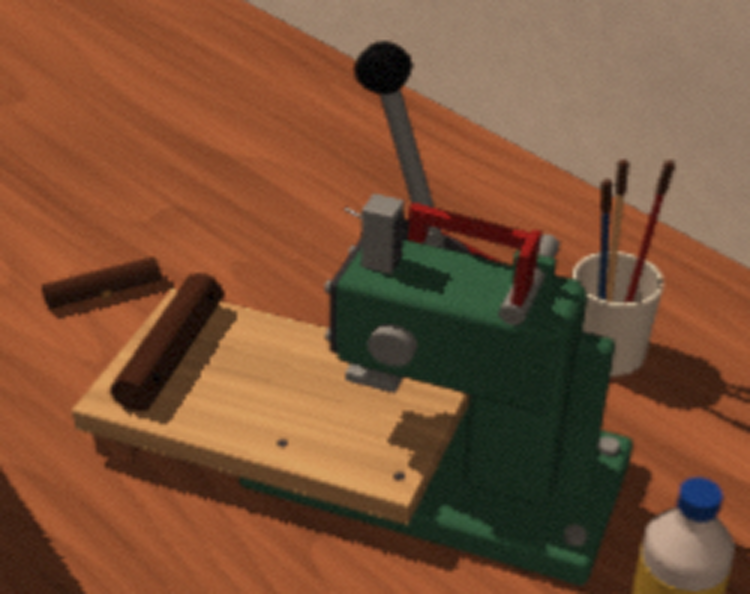

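The pull meant is the one on the board (side 256,306; measured about 131 x 31 mm). The one on the bench (234,285) is shorter, and the bar in the tray isn't on the press. Next I'll fit it in the press frame.

```bash
cat >> h.py <<'E'
from scipy.optimize import least_squares
O=np.array([.5570,-.0846,0]);Y=np.radians(-64.23);RP=R.from_euler('z',Y)
def toP(W): return RP.inv().apply((W-O).reshape(-1,3)).reshape(W.shape)*1000
def toW(p): return RP.apply(np.array(p,float)/1000)+O
def fitpull(c,x0,zc=66):
    P=toP(cloud(c));P=P.reshape(-1,3);g=c['img'].max(-1).ravel()
    m=(abs(P[:,0]-x0)<28)&(abs(P[:,1])<80)&(P[:,2]>56)&(P[:,2]<92)&(g<110);Q=P[m]
    f=lambda p:np.hypot(Q[:,0]-p[0]-p[1]*Q[:,1],Q[:,2]-p[2])-16
    s=least_squares(f,[x0,0,zc],loss='soft_l1',f_scale=1)
    return s.x,len(Q),np.percentile(Q[:,1],[1,99]),np.sqrt(np.median(s.fun**2))
def tool(lean,sp=0):  # tool x=press -x, y=press y, z down, leaned back by lean deg
    return RP*R.from_matrix(np.array([[-1,0,0],[0,1,0],[0,0,-1]]).T)*R.from_euler('y',-lean,degrees=True)
def cur():
    s=r.state();return s['position'],R.from_quat(s['ee_rot']),s
def plan(p,lean,Rt=None):
    """shift (tool mm) if moved first, and rotvec after, to TCP press pos p (mm) & lean"""
    x,q,s=cur();Rt=Rt or tool(lean);d=toW(p)-x
    print('t',round(s['time_s'],2),'pressTCP',toP(x).round(1),'F',s['contact_force'].round(1),'w',round(s['width'],4),'lean',np.degrees(np.arcsin(np.clip(RP.inv().apply(q.apply([0,0,1]))[0],-1,1))).round(1))
    print('j',s['joint_positions'].round(2))
    print('shift(tool now)',(q.inv().apply(d)*1000).round(1),'shift(tool target)',(Rt.inv().apply(d)*1000).round(1),'rot',np.degrees((q.inv()*Rt).as_rotvec()).round(1))
E
python3 - <<'E'
from h import *
for n in('top','side'):print(n,fitpull(load(n),-155))
plan([-160,0,200],0)
# obstacles knob/tab check
print(toP(np.array([[.5973,-.0408,.3425],[.5833,-.183,.27],[.5582,-.0849,.2568]])))
E
```

```text
top (array([-1.65021519e+02, -6.52451705e-02,  6.66520205e+01]), 385, array([-56.65079132,  67.28098325]), np.float64(1.2920629634750682))
side (array([-1.64224131e+02, -6.53889277e-02,  6.60219887e+01]), 764, array([-60.3404156 ,  67.89073249]), np.float64(1.0364240759491612))
t 0.1 pressTCP [-763.     8.6  230.4] F [-0.3  0.   0.7] w 0.0852 lean 0.1
j [-1.25  0.47 -0.01  1.6   0.01  1.07 -0.06]
shift(tool now) [-433.6 -419.1   31.1] shift(tool target) [-603.    -8.6   30.4] rot [-0.1  0.  43.2]
[[-21.92312496  55.3344973  342.5       ]
 [100.04795736 -19.09597412 270.        ]
 [  0.79187552   0.95022795 256.8       ]]
```

```bash
python3 -m inch '[[[-43,-42,0,0,0,0],[-43,-42,0,0,0,0],[-43,-42,0,0,0,0],[-43,-42,0,0,0,0],[-43,-42,0,0,0,0]]]' 0.7; python3 -m inch '[[[0,0,0,0,0,8.6],[0,0,0,0,0,8.6],[0,0,0,0,0,8.6],[0,0,0,0,0,8.6],[0,0,0,0,0,8.6]]]'; python3 -c "
from h import *
plan([-174,3,100],0)"
```

```text
time_s: 0.72
position: [0.359, 0.3315, 0.2311]
ee_rot: [0.182, 0.983, -0.0, -0.0]
contact_force: [0.9, 0.2, 0.4]
width: 0.0723
finger_force: 0.0
time_s: 1.35
position: [0.3583, 0.3334, 0.231]
ee_rot: [0.532, 0.847, -0.0, -0.0]
contact_force: [0.1, 0.2, -0.8]
width: 0.0724
finger_force: 0.0
t 1.35 pressTCP [-462.8    2.8  231. ] F [ 0.1  0.2 -0.8] w 0.0724 lean 0.0
j [-0.97  0.19  0.17  2.   -0.04  0.96 -0.33]
shift(tool now) [-288.8    0.7  131.1] shift(tool target) [-2.888e+02  2.000e-01  1.310e+02] rot [-0.   0.  -0.1]
```

```bash
python3 -m inch '[[[-58,0,0,0,0,0],[-58,0,0,0,0,0],[-58,0,30,0,0,0],[-58,0,20,0,0,0],[-56,0,20,0,0,0]]]'; python3 -m inch '[[[0,0,40,0,0,0],[0,0,8,0,0,0],[0,0,8,0,0,0],[0,0,0,0,0,0],[0,0,0,0,0,0]]]';  python3 -m inch '[[[0,0,2,0,0,0],[0,0,2,0,0,0],[0,0,2,0,0,0],[0,0,0,0,0,0],[0,0,0,0,0,0]]]'; python3 -c "
from h import *
plan([-174,3,80],0)
c=cap('wrist');cv2.imwrite('pics/4.png',c['img'])"
```

```text
time_s: 1.98
position: [0.484, 0.0753, 0.162]
ee_rot: [0.53, 0.848, 0.0, 0.0]
contact_force: [1.2, 0.8, -0.5]
width: 0.0725
finger_force: 0.0
time_s: 2.6
position: [0.4841, 0.0777, 0.1075]
ee_rot: [0.53, 0.848, 0.001, 0.001]
contact_force: [0.2, 0.3, 0.1]
width: 0.0728
finger_force: 0.0
time_s: 3.22
position: [0.4836, 0.0769, 0.1005]
ee_rot: [0.53, 0.848, -0.0, -0.0]
contact_force: [-0.5, 0.6, -0.7]
width: 0.0728
finger_force: 0.0
t 3.23 pressTCP [-177.4    4.1  100.5] F [-0.5  0.6 -0.7] w 0.0728 lean 0.0
j [-0.5   0.4   0.33  2.11 -0.2   0.66  0.42]
shift(tool now) [-3.4 -1.1 20.5] shift(tool target) [-3.4 -1.1 20.5] rot [-0.   0.   0.2]
```

View pics/4.png

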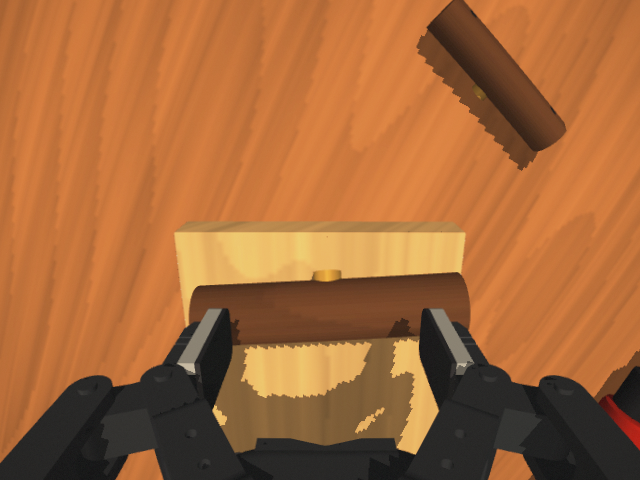

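The wrist view shows the pull across the board, with its brass plug at (328,275) on the front side and both fingertips over the bar. I'll refine the fit, then go down to contact.

```bash
python3 -c "
from h import *
c=load('wrist');print(fitpull(c,-164))
P=toP(cloud(c));print(P[275,328],P[315,200:216:5],P[305,467])
"; python3 -m inch '[[[0,0,3,0,0,0],[0,0,3,0,0,0],[0,0,2,0,0,0],[0,0,2,0,0,0],[0,0,0,0,0,0]]]';  python3 -m inch '[[[0,0,2,0,0,0],[0,0,2,0,0,0],[0,0,1,0,0,0],[0,0,1,0,0,0],[0,0,0,0,0,0]]]'
```

```text
(array([-1.63618523e+02, -6.11902976e-02,  6.64433194e+01]), 6874, array([-58.24295532,  67.41768888]), np.float64(0.2845883185912175))
[-182.20061935    5.06163811   63.78085224] [[-168.72717437  -54.22180191   80.28076378]
 [-189.80789776  -38.94024782  118.40848571]
 [-189.73159657  -37.19928692  118.22148764]
 [-190.16238817  -35.17080251  118.95537016]] [-174.83697651   68.56805669   81.15547425]
time_s: 3.9
position: [0.4835, 0.0769, 0.0904]
ee_rot: [0.53, 0.848, -0.0, -0.0]
contact_force: [-0.7, -0.6, -0.1]
width: 0.0724
finger_force: 0.0
time_s: 4.53
position: [0.4836, 0.0769, 0.0845]
ee_rot: [0.53, 0.848, -0.0, -0.0]
contact_force: [-1.4, 1.0, -0.7]
width: 0.0725
finger_force: 0.0
```

```bash
python3 -m inch '[[[-5,0,2,0,0,0],[0,0,2,0,0,0],[0,0,2,0,0,0],[0,0,1,0,0,0],[0,0,0,0,0,0]]]';  python3 -m inch '[[[0,0,1,0,0,0],[0,0,1,0,0,0],[0,0,1,0,0,0],[0,0,0,0,0,0],[0,0,0,0,0,0]]]'
```

```text
time_s: 5.15
position: [0.4857, 0.0725, 0.0775]
ee_rot: [0.53, 0.848, -0.0, -0.0]
contact_force: [0.4, 0.2, -0.3]
width: 0.0728
finger_force: 0.0
time_s: 5.78
position: [0.4858, 0.0725, 0.0746]
ee_rot: [0.53, 0.848, 0.0, 0.0]
contact_force: [0.1, -0.2, -0.7]
width: 0.0727
finger_force: 0.0
```

```bash
python3 -m inch '[[[0,0,1,0,0,0],[0,0,0.5,0,0,0],[0,0,0.5,0,0,0],[0,0,0,0,0,0],[0,0,0,0,0,0]]]';  python3 -m inch '[[[0,0,0.5,0,0,0],[0,0,0.5,0,0,0],[0,0,0,0,0,0],[0,0,0,0,0,0],[0,0,0,0,0,0]]]'
```

```text
time_s: 6.4
position: [0.4861, 0.0723, 0.0732]
ee_rot: [0.53, 0.848, 0.0, 0.0]
contact_force: [-2.0, -0.2, 7.6]
width: 0.0727
finger_force: 3.8
time_s: 7.02
position: [0.4864, 0.0722, 0.073]
ee_rot: [0.53, 0.848, 0.001, 0.0]
contact_force: [-5.2, -1.8, 15.3]
width: 0.0724
finger_force: 7.6
```

```bash
python3 -m inch '[[[-3,0,-0.2,0,0,0],[-8,0,0,0,0,0],[-8,0,0,0,0,0],[-8,0,0,0,0,0],[-6,0,0,0,0,0]]]'; python3 -c "
from h import *
plan([-150,5,73],0)
c=cap('wrist');print(fitpull(c,-150),fitpull(cap('side'),-150))"
```

```text
time_s: 7.65
position: [0.5026, 0.0428, 0.0735]
ee_rot: [0.53, 0.848, 0.002, 0.002]
contact_force: [1.1, 1.7, 11.1]
width: 0.0725
finger_force: 5.5
t 7.65 pressTCP [-138.3    6.4   73.5] F [ 1.1  1.7 11.1] w 0.0725 lean 0.1
j [-0.4   0.47  0.31  2.09 -0.24  0.61  0.52]
shift(tool now) [11.7 -1.4  0.4] shift(tool target) [11.7 -1.4  0.5] rot [0.3 0.1 0.2]
(array([-1.46533867e+02, -6.18846502e-02,  6.66135831e+01]), 13956, array([-57.26177164,  69.57211398]), np.float64(0.3123247742309073)) (array([-1.46012565e+02, -6.12360757e-02,  6.67228305e+01]), 583, array([-60.12223891,  67.963991  ]), np.float64(1.245531732540508))
```

```bash
python3 -m inch '[[[0,0,-8,0,0,0],[18,0,0,0,0,0],[0,0,5,0,0,0],[0,0,2,0,0,0],[0,0,0,0,0,0]]]'; python3 -m inch '[[[0,0,1,0,0,0],[0,0,0.5,0,0,0],[0,0,0,0,0,0],[0,0,0,0,0,0],[0,0,0,0,0,0]]]'
```

```text
time_s: 8.38
position: [0.4923, 0.0589, 0.0729]
ee_rot: [0.53, 0.848, -0.0, -0.0]
contact_force: [-1.9, -0.6, 5.9]
width: 0.0723
finger_force: 3.2
time_s: 9.0
position: [0.4927, 0.0588, 0.0725]
ee_rot: [0.53, 0.848, 0.0, 0.0]
contact_force: [-6.5, -0.4, 16.2]
width: 0.0726
finger_force: 8.6
```

```bash
python3 -m inch '[[[-3,0,-0.2,0,0,0],[-8,0,0,0,0,0],[-8,0,0,0,0,0],[-8,0,0,0,0,0],[-5,0,0,0,0,0]]]'; python3 -c "
from h import *
plan([-150,5,73],0)
c=cap('wrist');print(fitpull(c,-130),fitpull(cap('side'),-130));cv2.imwrite('pics/5.png',c['img'])"
```

```text
time_s: 9.62
position: [0.5073, 0.0303, 0.0721]
ee_rot: [0.53, 0.848, 0.001, 0.0]
contact_force: [-2.2, 2.2, 15.4]
width: 0.0725
finger_force: 7.2
t 9.62 pressTCP [-125.1    5.2   72.1] F [-2.2  2.2 15.4] w 0.0725 lean -0.0
j [-0.37  0.48  0.3   2.08 -0.24  0.62  0.55]
shift(tool now) [24.9 -0.1 -0.9] shift(tool target) [24.9 -0.2 -0.9] rot [ 0.1 -0.   0.2]
(array([-1.28540477e+02, -6.09296693e-02,  6.53497631e+01]), 16824, array([-56.01402237,  70.59850406]), np.float64(0.348995629791896)) (array([-1.28247216e+02, -5.85744524e-02,  6.56003325e+01]), 622, array([-58.62160981,  69.20496281]), np.float64(0.9727655100685714))
```

View pics/5.png

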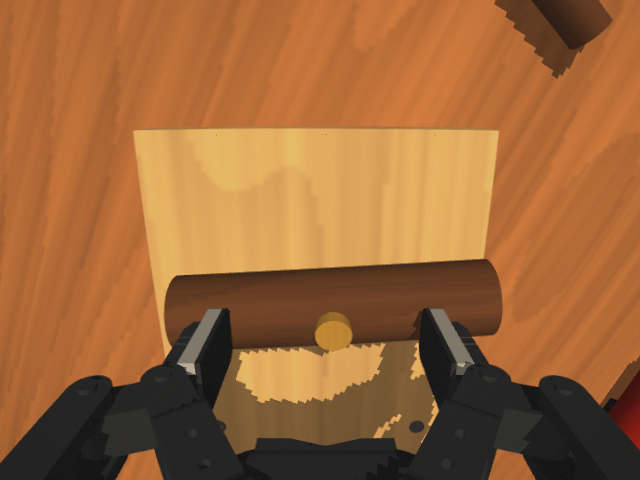

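The plug at (334,330) is now up. The bar may still be a few degrees off its flat, so I'll lift off and measure again.

```bash
python3 -m inch '[[[0,0,-12,0,0,0],[0,0,-30,0,0,0],[25,0,-30,0,0,0],[35,0,0,0,0,0],[0,0,0,0,0,0]]]'; cat >> h.py <<'E'
def plugfit(c,x0):
    P=toP(cloud(c)).reshape(-1,3);hsv=cv2.cvtColor(c['img'],cv2.COLOR_BGR2HSV).reshape(-1,3)
    f=fitpull(c,x0,64)
    ax=f[0]
    m=(abs(P[:,0]-x0)<25)&(abs(P[:,1])<25)&(P[:,2]>ax[2]+17.5)&(P[:,2]<95)
    Q=P[m];
    n=None
    if len(Q)>20:
        T=Q[Q[:,2]>np.percentile(Q[:,2],30)]
        cc=T.mean(0);n=np.linalg.svd(T-cc)[2][2];n*=np.sign(n[2])
        lo,hi=Q.min(0),Q.max(0);n=(n.round(3),(lo+hi)/2,lo,hi)
    return f,len(Q),n
E
python3 -c "
from h import *
plan([-150,5,73],0)
for n in('wrist','side','top'):
  c=cap(n);print(n,plugfit(c,-128))"
```

```text
time_s: 10.35
position: [0.4787, 0.0865, 0.1437]
ee_rot: [0.528, 0.849, 0.0, -0.001]
contact_force: [-0.4, -0.3, 0.3]
width: 0.0727
finger_force: 0.0
t 10.35 pressTCP [-188.1    3.9  143.7] F [-0.4 -0.3  0.3] w 0.0727 lean -0.1
j [-0.53  0.32  0.34  2.09 -0.15  0.76  0.36]
shift(tool now) [-38.2   0.9  70.6] shift(tool target) [-38.1   1.1  70.7] rot [-0.  -0.1  0.5]
wrist ((array([-1.30459570e+02, -6.15144784e-02,  6.43343851e+01]), 6078, array([-53.73550404,  60.8672523 ]), np.float64(0.31402815312047627)), 425, (array([ 0.015, -0.007,  1.   ]), array([-131.16983046,    7.67466943,   83.96047451]), array([-138.51181495,   -8.74004345,   81.84130535]), array([-123.82784597,   24.0893823 ,   86.07964368])))
side ((array([-1.30174171e+02, -6.15235186e-02,  6.42802475e+01]), 719, array([-59.00532183,  70.4361577 ]), np.float64(0.8848896389389225)), 37, (array([-0.004, -0.002,  1.   ]), array([-128.89658342,   -1.96714879,   83.68109298]), array([-136.88121793,  -24.84707082,   81.81330836]), array([-120.91194891,   20.91277323,   85.5488776 ])))
top ((array([-1.30456769e+02, -5.90433959e-02,  6.44447952e+01]), 486, array([-56.40415998,  69.77525408]), np.float64(1.1104575488729864)), 44, (array([-0.009, -0.033,  0.999]), array([-131.07020514,   -0.42482232,   85.75396722]), array([-139.252642  ,  -24.80551364,   81.94967729]), array([-122.88776828,   23.95586899,   89.55825716])))
```

```bash
python3 -m inch '[[[0,0,0,0,-10,0],[0,0,0,0,-10,0],[0,0,0,0,-10,0],[0,0,0,0,-10,0],[0,0,0,0,0,0]]]' 0.06; python3 -c "
from h import *
plan([-170,5,62],40)
c=load('wrist');P=toP(cloud(c)).reshape(-1,3);hsv=cv2.cvtColor(c['img'],cv2.COLOR_BGR2HSV).reshape(-1,3)
m=(abs(P[:,0]+130)<12)&(abs(P[:,1]-5)<14)&(P[:,2]>83);Q=P[m];print(len(Q),Q.min(0),Q.max(0),np.median(Q,0),hsv[m].mean(0))
"
```

```text
time_s: 11.12
position: [0.4793, 0.0863, 0.142]
ee_rot: [0.495, 0.798, -0.183, 0.291]
contact_force: [-0.6, -0.2, 0.1]
width: 0.0452
finger_force: 0.0
t 11.12 pressTCP [-187.7    4.3  142. ] F [-0.6 -0.2  0.1] w 0.0452 lean 40.1
j [-1.2   0.5   0.65  2.17  0.6   0.76 -0.62]
shift(tool now) [38.   0.8 72.5] shift(tool target) [37.9  0.7 72.6] rot [0.2 0.1 0.6]
393 [-138.51181495    0.84079719   83.04540768] [-123.82784597   14.50898103   86.07964368] [-131.6856645     7.83578375   84.37138329] [ 17.79643766 185.65648855 203.91094148]
```

```bash
python3 -m inch '[[[19,2,36,0,0,0],[19,2,36,0,0,0],[2.6,0,3.1,0,0,0],[0,0,0,0,0,0],[0,0,0,0,0,0]]]';python3 -m inch '[[[1,0,1.2,0,0,0],[-5.4,0,4.5,0,0,0],[-1.5,0,1.3,0,0,0],[0,0,0,0,0,0],[0,0,0,0,0,0]]]'; python3 -c "
from h import *
plan([-150,5,57],40)"
```

```text
time_s: 11.75
position: [0.492, 0.0707, 0.0612]
ee_rot: [0.499, 0.797, -0.18, 0.29]
contact_force: [0.0, 0.3, 0.4]
width: 0.0452
finger_force: 0.0
time_s: 12.38
position: [0.4951, 0.0624, 0.0582]
ee_rot: [0.498, 0.797, -0.181, 0.29]
contact_force: [0.0, 0.2, 0.1]
width: 0.0453
finger_force: 0.0
t 12.38 pressTCP [-159.3    8.2   58.2] F [0.  0.2 0.1] w 0.0453 lean 40.0
j [-1.12  0.7   0.63  2.19  0.61  0.55 -0.69]
shift(tool now) [-6.3 -3.2  6.9] shift(tool target) [-6.3 -3.2  6.9] rot [0.1 0.  0.2]
```

```bash
python3 -m inch '[[[0.6,0,0.8,0,0,0],[0.6,0,0.8,0,0,0],[-2.3,0,1.9,0,0,0],[-2.3,0,1.9,0,0,0],[0,0,0,0,0,0]]]';python3 -m inch '[[[-3,-0.2,2.5,0,0,0],[-3,-0.2,2.5,0,0,0],[-3,-0.2,2.5,0,0,0],[-3,-0.2,2.5,0,0,0],[0,0,0,0,0,0]]]'; python3 -c "
from h import *
plan([-20,0,57],40)
for n in('wrist','side'):
  c=cap(n);print(plugfit(c,-125))
  if n=='wrist':cv2.imwrite('pics/6.png',c['img'])"
```

```text
time_s: 13.0
position: [0.4979, 0.0564, 0.0564]
ee_rot: [0.498, 0.797, -0.181, 0.29]
contact_force: [-0.2, -0.8, 0.4]
width: 0.045
finger_force: 0.0
time_s: 13.62
position: [0.504, 0.0419, 0.0565]
ee_rot: [0.498, 0.797, -0.182, 0.29]
contact_force: [-0.8, -0.4, 0.7]
width: 0.0454
finger_force: 0.0
t 13.62 pressTCP [-137.     7.2   56.5] F [-0.8 -0.4  0.7] w 0.0454 lean 40.0
j [-1.09  0.7   0.65  2.19  0.63  0.52 -0.67]
shift(tool now) [-89.9  -7.6  74.8] shift(tool target) [-90.   -7.2  74.8] rot [0.1 0.  0.1]
((array([-1.17837870e+02, -5.93369497e-03,  6.43619144e+01]), 10522, array([-58.15432403,  67.9707648 ]), np.float64(0.45477241997651385)), 386, (array([-0.015,  0.028,  0.999]), array([-130.72887912,   -1.58784675,   83.88202129]), array([-149.60853253,  -15.99424777,   81.87489405]), array([-111.8492257 ,   12.81855427,   85.88914853])))
((array([-1.19167108e+02, -1.30204582e-02,  6.49562966e+01]), 959, array([-60.25211093,  68.32929969]), np.float64(1.6183669019647482)), 39, (array([0.021, 0.014, 1.   ]), array([-130.13265972,   -4.99518432,   85.57401397]), array([-149.88263122,  -24.3435342 ,   82.48138966]), array([-110.38268822,   14.35316556,   88.66663828])))
```

View pics/6.png

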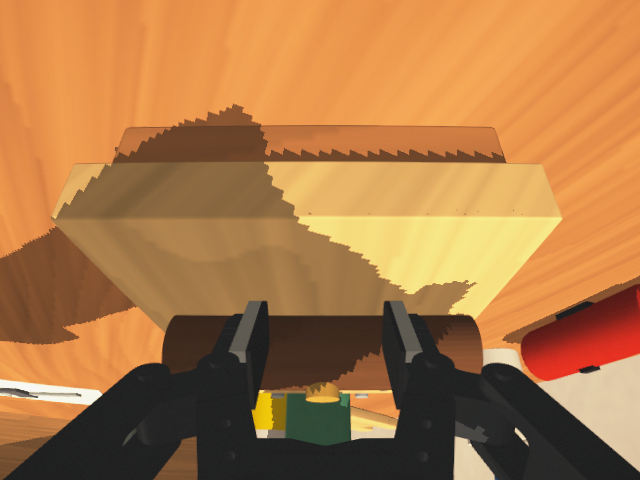

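The bar is now straight across the board with its plug up at (322,395). I'll push on, drifting slightly toward -y.

```bash
python3 -m inch '[[[-3,-0.2,2.5,0,0,0],[-6,-0.4,5,0,0,0],[-6,-0.4,5,0,0,0],[-6,-0.4,5,0,0,0],[-6,-0.4,5,0,0,0]]]' ;python3 -m inch '[[[-6,-0.4,5,0,0,0],[-6,-0.4,5,0,0,0],[-6,-0.4,5,0,0,0],[-3,-0.2,2.5,0,0,0],[0,0,0,0,0,0]]]'; cat >> h.py <<'E'
def pixP(c,uv,z):
    p=cv2.undistortPoints(np.array([[uv]],float),K(c),np.array([float(c['k1']),0,0,0])).ravel()
    Rm,t=ext(c);d=np.array([p[0],p[1],1])@Rm;C=-Rm.T@t;return toP(C+d*(z/1000-C[2])/d[2])
def brass(c,x0,y0=3,z=84,w=18):
    """brass pixels whose depth point is near plug top"""
    P=toP(cloud(c));h=cv2.cvtColor(c['img'],cv2.COLOR_BGR2HSV)
    m=(abs(P[...,0]-x0)<w)&(abs(P[...,1]-y0)<14)&(P[...,2]>81)&(P[...,2]<89)&(h[...,1]>120)&(h[...,0]>11)
    Q=P[m];v,u=np.nonzero(m)
    return (len(Q),)+((Q.min(0).round(1),Q.max(0).round(1),np.median(Q,0).round(1),(u.min(),u.max(),v.min(),v.max())) if len(Q) else ())
E
python3 -c "
from h import *
print(brass(load('wrist'),-118),pixP(load('wrist'),(322,395),84))
plan([-20,0,57],40)
for n in('wrist','side','top'):
  c=cap(n);print(fitpull(c,-57),brass(c,-57))
"
```

```text
time_s: 14.35
position: [0.5179, 0.0094, 0.0565]
ee_rot: [0.498, 0.797, -0.181, 0.29]
contact_force: [-0.0, 0.6, 0.2]
width: 0.0455
finger_force: 0.5
time_s: 14.98
position: [0.5284, -0.0156, 0.0566]
ee_rot: [0.498, 0.797, -0.182, 0.29]
contact_force: [-0.1, 0.1, -0.1]
width: 0.0453
finger_force: 0.0
(435, array([-126. ,   -0.9,   81. ]), array([-111.8,   12.8,   84.6]), array([-122.6,    5.7,   83.6]), (np.int64(306), np.int64(339), np.int64(388), np.int64(401))) [-124.84855698    5.74847233   84.        ]
t 14.97 pressTCP [-74.6   4.3  56.6] F [-0.1  0.1 -0.1] w 0.0453 lean 40.0
j [-0.99  0.72  0.69  2.2   0.69  0.43 -0.62]
shift(tool now) [-42.   -4.4  34.8] shift(tool target) [-42.1  -4.3  34.8] rot [0.1 0.  0.1]
(array([-5.51353946e+01, -4.07271657e-03,  6.43944565e+01]), 10560, array([-61.35473363,  65.75950738]), np.float64(0.408085088937522)) (443, array([-63.7,  -4.4,  81. ]), array([-47.4,   9.4,  84.5]), array([-59.8,   2.8,  83.7]), (np.int64(305), np.int64(338), np.int64(387), np.int64(401)))
(array([-5.65542066e+01, -2.59509758e-02,  6.44392400e+01]), 774, array([-63.70793781,  54.66595545]), np.float64(1.3544682177874505)) (33, array([-61.2,  -4.6,  81.1]), array([-47.5,  10.8,  88. ]), array([-55.2,   2. ,  84.1]), (np.int64(298), np.int64(305), np.int64(311), np.int64(316)))
(array([-5.56515353e+01, -6.52230870e-03,  6.46559416e+01]), 649, array([-61.39149331,  63.83381955]), np.float64(1.3697203090619432)) (41, array([-62.5, -10. ,  81. ]), array([-47.1,  12.7,  88.1]), array([-54.3,   2.2,  83.6]), (np.int64(339), np.int64(348), np.int64(284), np.int64(294)))
```

```bash
python3 -m inch '[[[-3,-0.2,2.5,0,0,0],[-6,-0.4,5,0,0,0],[-6,-0.4,5,0,0,0],[-6,-0.4,5,0,0,0],[-6,-0.4,5,0,0,0]]]' ;python3 -m inch '[[[-6,-0.4,5,0,0,0],[-6,-0.2,5,0,0,0],[-3.4,0,3,0,0,0],[0,0,0,0,0,0],[0,0,0,0,0,0]]]'; 
python3 -c "
from h import *
plan([-20,0,57],40)
for n in('wrist','side','top'):
  c=cap(n);print(fitpull(c,0),brass(c,0))
  if n=='wrist':cv2.imwrite('pics/7.png',c['img'])
"
```

```text
time_s: 15.75
position: [0.5424, -0.0482, 0.0567]
ee_rot: [0.498, 0.797, -0.181, 0.29]
contact_force: [-0.1, 1.1, -0.4]
width: 0.0451
finger_force: 0.5
time_s: 16.38
position: [0.5504, -0.0658, 0.0566]
ee_rot: [0.498, 0.797, -0.181, 0.29]
contact_force: [0.1, 0.2, 0.1]
width: 0.0454
finger_force: 0.0
t 16.38 pressTCP [-19.8   2.3  56.6] F [0.1 0.2 0.1] w 0.0454 lean 40.0
j [-0.89  0.74  0.72  2.18  0.73  0.35 -0.58]
shift(tool now) [-0.1 -2.3 -0.4] shift(tool target) [-0.1 -2.3 -0.4] rot [0.1 0.  0.2]
(array([ 3.17510165e-01, -4.41925752e-03,  6.45365425e+01]), 10737, array([-63.9239024 ,  63.17995033]), np.float64(0.415526809753187)) (429, array([-7.9, -6.8, 81. ]), array([ 6.7,  6.6, 84.5]), array([-4.6, -0. , 83.6]), (np.int64(304), np.int64(336), np.int64(387), np.int64(401)))
(array([-2.99679568e-01, -7.37396986e-03,  6.46642204e+01]), 593, array([-66.30548911,  21.68802572]), np.float64(1.0298195645167922)) (3, array([-0.1, -8.6, 81.4]), array([ 3.4, -6.1, 85.3]), array([ 1.4, -6.6, 83.9]), (np.int64(324), np.int64(326), np.int64(324), np.int64(325)))
(array([-5.23660620e-01, -1.40294726e-02,  6.42534124e+01]), 208, array([-64.98506453,  47.42014735]), np.float64(1.6152253816611937)) (0,)
```

View pics/7.png

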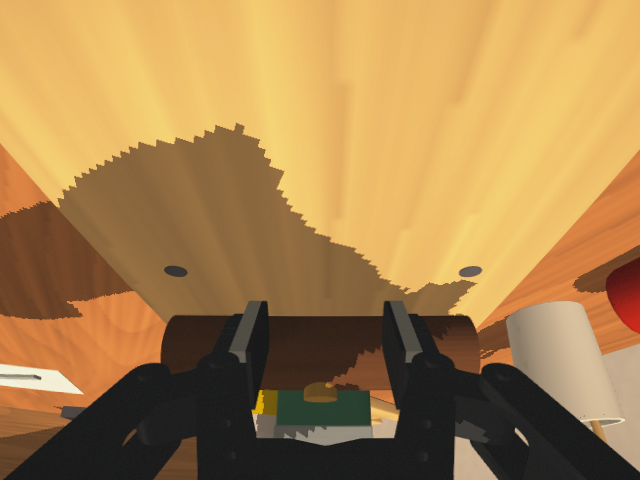

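Plug is at about (0.3, 0) mm from the foot axis: centred. I'll back off and check the catch geometry.

```bash
python3 -m inch '[[[23,0,-19,0,0,0],[46,0,-38,0,0,0],[40,0,-34,0,0,0],[0,0,-50,0,10,0],[0,0,-50,0,10,0]]]' -1 ; 
python3 -c "
from h import *
plan([70,-20,420],0)
for n in('side','top'):
  c=load(n);P=toP(cloud(c));h=cv2.cvtColor(c['img'],cv2.COLOR_BGR2HSV)
  m=(P[...,2]>180)&(P[...,2]<275)&(abs(P[...,1])<70)&(P[...,0]>0)&(P[...,0]<130)&(h[...,1]>190)&((h[...,0]<8)|(h[...,0]>172))
  Q=P[m];v,u=np.nonzero(m);print(n,len(Q));print(np.hstack([Q,np.c_[u,v]])[np.argsort(Q[:,0])][::max(1,len(Q)//25)].round())
"
```

```text
time_s: 17.15
position: [0.4617, 0.1162, 0.1375]
ee_rot: [0.519, 0.837, -0.092, 0.145]
contact_force: [1.4, -0.2, -1.2]
width: 0.0002
finger_force: 0.0
t 17.15 pressTCP [-222.2    1.5  137.5] F [ 1.4 -0.2 -1.2] w 0.0002 lean 19.8
j [-0.89  0.34  0.41  2.15  0.33  0.72 -0.29]
shift(tool now) [-370.4  -25.9 -166.7] shift(tool target) [-292.2  -21.5 -282.5] rot [-0.1 19.8  0.7]
side 402
[[  6.  37. 225. 336. 258.]
 [  8.  35. 219. 337. 261.]
 [ 11.  35. 205. 338. 267.]
 [ 14.  43. 228. 341. 256.]
 [ 16.  38. 210. 341. 265.]
 [ 20.  42. 228. 344. 257.]
 [ 26.  37. 228. 346. 259.]
 [ 30.  37. 220. 348. 263.]
 [ 35.  36. 222. 350. 263.]
 [ 40.  37. 220. 353. 264.]
 [ 44.  42. 225. 356. 261.]
 [ 50.  39. 227. 358. 262.]
 [ 54.  37. 220. 360. 266.]
 [ 59.  36. 217. 362. 268.]
 [ 64.  39. 219. 365. 267.]
 [ 69.  36. 223. 367. 267.]
 [ 73.  37. 221. 369. 268.]
 [ 78.  38. 224. 372. 267.]
 [ 82.  38. 218. 374. 270.]
 [ 98. -30. 256. 373. 279.]
 [ 99. -20. 271. 376. 269.]
 [100. -33. 261. 374. 278.]
 [101. -32. 270. 375. 274.]
 [102. -34. 244. 374. 286.]
 [102. -20. 254. 377. 277.]
 [103. -20. 268. 378. 271.]]
top 197
[[  6.  38. 224. 362. 260.]
 [  9.  44. 227. 362. 257.]
 [ 12.  42. 229. 364. 257.]
 [ 15.  38. 226. 366. 258.]
 [ 20.  43. 225. 367. 255.]
 [ 24.  43. 230. 369. 254.]
 [ 28.  41. 225. 371. 254.]
 [ 32.  44. 226. 372. 252.]
 [ 37.  39. 226. 375. 253.]
 [ 42.  41. 230. 377. 251.]
 [ 49.  42. 226. 380. 249.]
 [ 62.  39. 231. 386. 247.]
 [ 72.  41. 229. 390. 244.]
 [ 77.  41. 225. 392. 243.]
 [ 81.  44. 225. 393. 241.]
 [ 86.  44. 226. 395. 240.]
 [ 91.  44. 225. 397. 239.]
 [ 96. -16. 246. 414. 263.]
 [ 96. -18. 249. 415. 264.]
 [ 96. -19. 272. 417. 264.]
 [ 97. -16. 253. 415. 263.]
 [ 97. -30. 262. 419. 269.]
 [ 98.  -9. 272. 415. 259.]
 [ 98. -18. 265. 417. 263.]
 [ 99. -19. 272. 418. 263.]
 [100. -21. 269. 419. 264.]
 [101. -28. 268. 421. 267.]
 [102.  -9. 271. 417. 258.]
 [103. -21. 267. 420. 263.]]
```

```bash
python3 -m inch '[[[-20,0,-56,0,10,0],[-10,0,-60,0,9.8,0],[0,0,-60,0,0,0],[0,0,-60,0,0,0],[0,0,-45,0,0,0]]]' -1 ; python3 -m inch '[[[-60,-5,0,0,0,0],[-60,-5,0,0,0,0],[-60,-5,0,0,0,0],[-60,-5,0,0,0,0],[-50,-2,0,0,0,0]]]'; 
python3 -c "
from h import *
plan([74,-22,254],0)"
```

```text
time_s: 17.77
position: [0.4626, 0.114, 0.4261]
ee_rot: [0.53, 0.848, 0.0, 0.002]
contact_force: [0.7, 0.6, -1.6]
width: -0.0001
finger_force: 0.0
time_s: 18.4
position: [0.5699, -0.1581, 0.4242]
ee_rot: [0.531, 0.848, -0.001, 0.001]
contact_force: [1.1, -0.3, -0.3]
width: 0.0002
finger_force: 0.0
t 18.4 pressTCP [ 71.8 -20.4 424.2] F [ 1.1 -0.3 -0.3] w 0.0002 lean 0.2
j [-0.28  0.25  0.62  1.52 -0.14  1.41  0.8 ]
shift(tool now) [ -1.6  -1.6 170.2] shift(tool target) [ -2.2  -1.6 170.2] rot [-0.   0.2  0.1]
```

```bash
python3 -m inch '[[[0,0,55,0,0,0],[0,0,55,0,0,0],[0,0,40,0,0,0],[0,0,14,0,0,0],[0,0,4,0,0,0]]]' ; python3 -m inch '[[[-6,0,0,0,0,0],[-7,0,0,0,0,0],[-8,0,0,0,0,0],[-8,0,2,0,0,0],[-8,0,3,0,0,0]]]'; python3 -m inch '[[[-7,0,4,0,0,0],[-6,0,3,0,0,0],[0,0,0,0,0,0],[0,0,0,0,0,0],[0,0,0,0,0,0]]]'; 
python3 -c "
from h import *
plan([74,-22,420],0)"
```

```text
time_s: 19.02
position: [0.5703, -0.1564, 0.2564]
ee_rot: [0.53, 0.848, -0.001, 0.002]
contact_force: [-0.5, -0.3, 0.3]
width: -0.0003
finger_force: 0.0
time_s: 19.65
position: [0.587, -0.1901, 0.2516]
ee_rot: [0.53, 0.848, -0.001, 0.002]
contact_force: [0.5, 2.7, 1.1]
width: -0.0001
finger_force: 1.0
time_s: 20.27
position: [0.592, -0.2015, 0.2445]
ee_rot: [0.53, 0.848, -0.001, 0.002]
contact_force: [0.1, 0.8, -0.1]
width: -0.0001
finger_force: 0.0
t 20.27 pressTCP [120.5 -19.3 244.5] F [ 0.1  0.8 -0.1] w -0.0001 lean 0.2
j [-0.16  0.45  0.58  1.69 -0.27  1.09  0.96]
shift(tool now) [  45.8   -2.5 -175.7] shift(tool target) [  46.5   -2.7 -175.5] rot [0.  0.2 0.2]
```

```bash
python3 -m inch '[[[8,0,-8,0,0,0],[10,0,-50,0,0,0],[10,0,-60,0,0,0],[10,0,-58,0,0,0],[50,25,0,0,0,0]]]' 0.2; python3 -m inch '[[[52,45,0,0,0,0],[0,0,0,0,0,0],[0,0,0,0,0,0],[0,0,0,0,0,0],[0,0,0,0,0,0]]]' ;
python3 -c "
from h import *
plan([-22,55,310],0)
a=cap('side');b=cap('top');w=cap('wrist')
for n,c in(('s',a),('t',b),('w',w)):
  P=toP(cloud(c));m=(abs(P[...,0]+22)<25)&(abs(P[...,1]-55)<25)&(P[...,2]>300)&(P[...,2]<352)
  Q=P[m];print(n,len(Q),np.percentile(Q,[2,50,98],axis=0).round(1) if len(Q) else '')
  h=cv2.cvtColor(c['img'],cv2.COLOR_BGR2HSV)
  m=(P[...,2]>200)&(P[...,2]<275)&(P[...,1]<0)&(P[...,1]>-40)&(P[...,0]>60)&(P[...,0]<180)&(h[...,1]>150)&((h[...,0]<8)|(h[...,0]>172))
  Q=P[m];print(' tab',len(Q),np.percentile(Q,[2,50,98],axis=0).round(1) if len(Q) else '')
im=np.vstack([np.hstack([cv2.resize(w['img'],(400,300)),cv2.resize(b['img'][200:350,270:470],(400,300))]),np.hstack([cv2.resize(a['img'][180:330,250:450],(400,300)),cv2.resize(a['img'],(400,300))])])
cv2.imwrite('pics/8.png',im)"
```

```text
time_s: 20.9
position: [0.5763, -0.1149, 0.4266]
ee_rot: [0.534, 0.846, 0.001, 0.007]
contact_force: [2.0, 0.3, -0.5]
width: 0.0509
finger_force: 0.0
time_s: 21.52
position: [0.5915, -0.0517, 0.4202]
ee_rot: [0.531, 0.847, -0.001, 0.002]
contact_force: [-0.5, 0.4, 0.3]
width: 0.0515
finger_force: 0.0
t 21.52 pressTCP [-14.6  45.4 420.2] F [-0.5  0.4  0.3] w 0.0515 lean 0.2
j [-0.42  0.25  0.57  1.52 -0.13  1.4   0.61]
shift(tool now) [  7.8   9.6 110.1] shift(tool target) [  7.4   9.6 110.2] rot [0.  0.2 0.1]
s 340 [[-34.9  41.3 302. ]
 [-17.   46.5 333.8]
 [ -5.6  62.4 346. ]]
 tab 249 [[102.7 -33.9 224.1]
 [121.7 -24.  238.5]
 [139.7  -6.8 249.7]]
t 0 
 tab 267 [[103.2 -32.8 223.3]
 [121.  -19.2 236.6]
 [139.   -6.4 250.2]]
w 2259 [[-38.8  43.9 330.4]
 [-27.3  55.6 343.2]
 [ -9.4  67.9 346.8]]
 tab 619 [[101.4 -18.  225.2]
 [121.  -10.7 239. ]
 [136.8  -5.1 249.9]]
```

View pics/8.png

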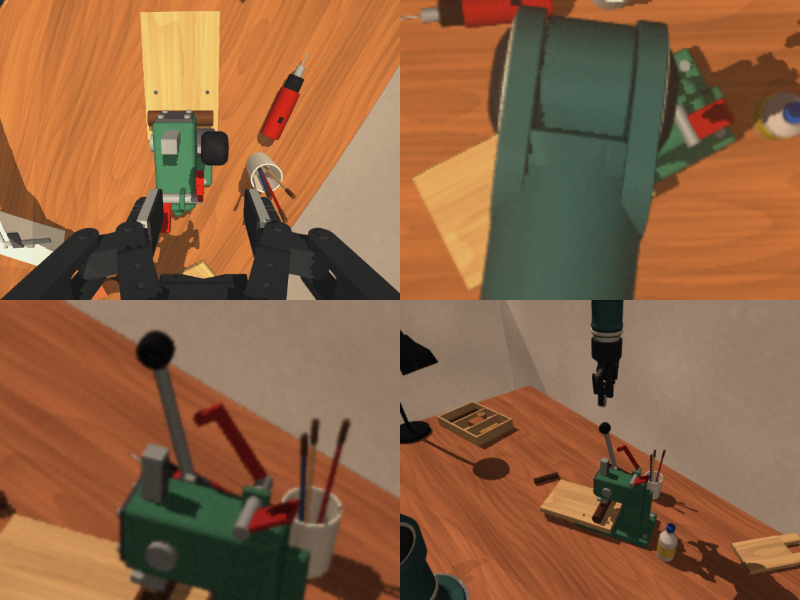

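Catch is back by about 0.9 rad (tab in the lower-left panel lying backwards, arm raised). The knob sits at press (-23, 55.5, 330), so I'll grasp it next.

```bash
python3 -m inch '[[[8.5,10,0,0,0,0],[0,0,40,0,0,0],[0,0,40,0,0,0],[0,0,20,0,0,0],[0,0,10,0,0,0]]]'; python3 -m inch '[[[0,0,0,0,0,0],[0,0,0,0,0,0],[0,0,0,0,0,0],[0,0,0,0,0,0],[0,0,0,0,0,0]]]' -1 40;
python3 -c "
from h import *
plan([-22,55,310],0)"
```

```text
time_s: 22.3
position: [0.5971, -0.0376, 0.3085]
ee_rot: [0.53, 0.848, -0.001, 0.001]
contact_force: [0.4, 0.4, 0.8]
width: 0.0509
finger_force: 0.0
time_s: 22.92
position: [0.5974, -0.0385, 0.3106]
ee_rot: [0.53, 0.848, -0.0, 0.002]
contact_force: [-2.5, 0.9, 3.7]
width: 0.0254
finger_force: 41.0
t 22.93 pressTCP [-23.9  56.4 310.6] F [-2.5  0.9  3.7] w 0.0254 lean 0.2
j [-0.42  0.33  0.54  1.67 -0.18  1.19  0.62]
shift(tool now) [-1.9 -1.4  0.6] shift(tool target) [-1.9 -1.4  0.6] rot [0.1 0.2 0.2]
```

```bash
python3 -m inch '[[[7.2,0,2.4,0,-2.86,0],[7.2,0,2.4,0,-2.86,0],[7.2,0,2.4,0,-2.86,0],[7.2,0,2.4,0,-2.86,0],[7.2,0,2.4,0,-2.86,0]]]'; cat >> h.py <<'E'
def lev():
    x,q,s=cur();k=toP(x-q.apply([0,0,r.grip_depth]));d=k-np.array([22,55,165])
    print('knob',k.round(1),'rad',np.hypot(d[0],d[2]).round(1),'theta',round(np.radians(75)-np.arctan2(d[2],-d[0]),3),'F press',RP.inv().apply(s['contact_force']).round(1),'grip',round(s['finger_force'],1),'t',round(s['time_s'],2))
E
python3 -c "
from h import *
lev();plan([-22,55,310],0)"
```

```text
time_s: 23.55
position: [0.5825, -0.0079, 0.2946]
ee_rot: [0.526, 0.841, -0.067, 0.108]
contact_force: [0.6, -1.2, -1.4]
width: 0.0256
finger_force: 40.4
knob [-62.6  56.3 312.7] rad 170.2 theta 0.259 F press [ 1.3  0.  -1.4] grip 40.4 t 23.55
t 23.55 pressTCP [-57.9  56.3 294.6] F [ 0.6 -1.2 -1.4] w 0.0256 lean 14.6
j [-0.65  0.26  0.57  1.82  0.12  1.01  0.3 ]
shift(tool now) [-38.6  -1.4  -5.8] shift(tool target) [-35.9  -1.3 -15.4] rot [ 0.1 14.6  0.2]
```

Lever follows freely at θ=0.26. On to about 0.5.

```bash
python3 -m inch '[[[7.2,0,2.4,0,-2.86,0],[7.2,0,2.4,0,-2.86,0],[7.2,0,2.4,0,-2.86,0],[7.2,0,2.4,0,-2.86,0],[7.2,0,2.4,0,-2.86,0]]]'; 
python3 -c "
from h import *
lev();c=cap('side');print(fitpull(c,0))"
```

```text
time_s: 24.18
position: [0.5698, 0.0184, 0.2707]
ee_rot: [0.514, 0.821, -0.132, 0.212]
contact_force: [4.4, -4.0, -5.0]
width: 0.0254
finger_force: 39.7
knob [-96.2  56.2 287. ] rad 169.9 theta 0.508 F press [ 5.6  2.2 -5. ] grip 39.7 t 24.18
(array([ 1.90668034e-01, -8.01636099e-04,  6.45630644e+01]), 499, array([-66.73713379,  20.22791379]), np.float64(1.0352584610635702))
```

```bash
python3 -m inch '[[[5.8,0,1.9,0,-2.3,0],[2.9,0,0.95,0,-1.15,0],[2.9,0,0.95,0,-1.15,0],[2.9,0,0.95,0,-1.15,0],[0,0,0,0,0,0]]]'; 
python3 -c "
from h import *
lev()";python3 -m inch '[[[2.9,0,0.95,0,-1.15,0],[2.9,0,0.95,0,-1.15,0],[2.9,0,0.95,0,-1.15,0],[0,0,0,0,0,0],[0,0,0,0,0,0]]]'; python3 -c "
from h import *
lev()"
```

```text
time_s: 24.85
position: [0.5655, 0.0272, 0.2592]
ee_rot: [0.506, 0.809, -0.158, 0.253]
contact_force: [4.3, -4.2, -2.8]
width: 0.0255
finger_force: 41.8
knob [-107.6   56.2  274.6] rad 169.8 theta 0.607 F press [ 5.6  2.1 -2.8] grip 41.8 t 24.85
time_s: 25.48
position: [0.5631, 0.0321, 0.2518]
ee_rot: [0.501, 0.801, -0.173, 0.277]
contact_force: [5.6, -3.5, -4.3]
width: 0.0256
finger_force: 41.6
knob [-114.    56.1  266.5] rad 169.7 theta 0.668 F press [ 5.6  3.6 -4.3] grip 41.6 t 25.48
```

```bash
python3 -m inch '[[[2.9,0,0.95,0,-1.15,0],[2.9,0,0.95,0,-1.15,0],[1.5,0,0.5,0,-0.57,0],[0,0,0,0,0,0],[0,0,0,0,0,0]]]'; 
python3 -c "
from h import *
lev();s=r.state();print(RP.inv().apply(s['ft_torque']))";python3 -m inch '[[[1.5,0,0.5,0,-0.57,0],[1.5,0,0.5,0,-0.57,0],[0,0,0,0,0,0],[0,0,0,0,0,0],[0,0,0,0,0,0]]]'; python3 -c "
from h import *
lev();s=r.state();print(RP.inv().apply(s['ft_torque']))
c=cap('side');cv2.imwrite('pics/9.png',cv2.resize(c['img'][280:350,280:380],(800,560),interpolation=cv2.INTER_CUBIC))"
```

```text
time_s: 26.1
position: [0.5613, 0.0358, 0.2455]
ee_rot: [0.497, 0.794, -0.185, 0.297]
contact_force: [6.1, -4.8, -2.8]
width: 0.0256
finger_force: 41.6
knob [-118.8   56.1  259.6] rad 169.6 theta 0.718 F press [ 7.   3.4 -2.8] grip 41.6 t 26.1
[0.31442236 0.40053009 0.37105613]
time_s: 26.72
position: [0.5606, 0.0373, 0.2429]
ee_rot: [0.495, 0.791, -0.19, 0.305]
contact_force: [5.0, -5.0, -2.5]
width: 0.026
finger_force: 41.6
knob [-120.7   56.2  256.7] rad 169.7 theta 0.738 F press [ 6.7  2.3 -2.5] grip 41.6 t 26.73
[0.25150584 0.38027921 0.28509464]
```

View pics/9.png

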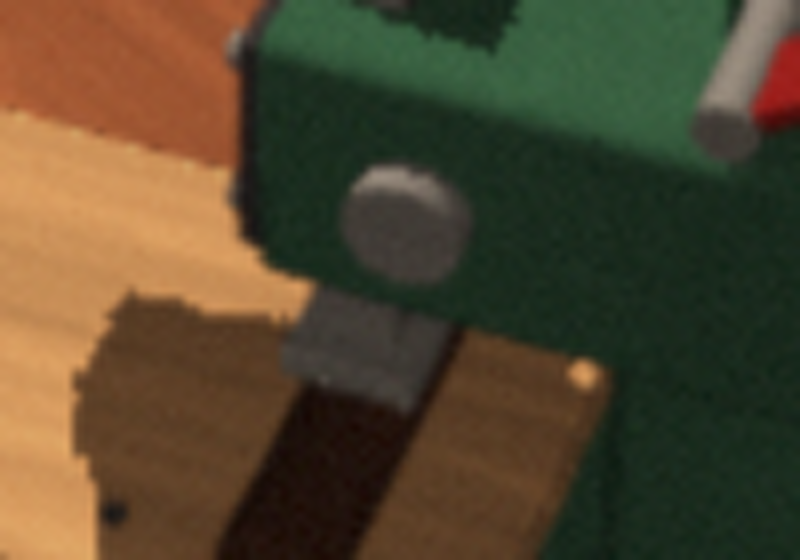

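The foot (350,350) now sits right on the dark bar, with no brass showing. I'll go on in small steps until the force rises.

```bash
python3 -m inch '[[[0.8,0,0.25,0,-0.3,0],[0,0,0,0,0,0],[0,0,0,0,0,0],[0,0,0,0,0,0],[0,0,0,0,0,0]]]'; python3 -c "
from h import *
lev()";python3 -m inch '[[[0.8,0,0.25,0,-0.3,0],[0,0,0,0,0,0],[0,0,0,0,0,0],[0,0,0,0,0,0],[0,0,0,0,0,0]]]'; python3 -c "
from h import *
lev();s=r.state();print(RP.inv().apply(s['ft_torque']))"
```

```text
time_s: 27.4
position: [0.5604, 0.0376, 0.2422]
ee_rot: [0.494, 0.79, -0.191, 0.307]
contact_force: [5.4, -4.4, -1.4]
width: 0.026
finger_force: 41.6
knob [-121.2   56.2  256. ] rad 169.6 theta 0.743 F press [ 6.3  2.9 -1.4] grip 41.6 t 27.4
time_s: 28.02
position: [0.5603, 0.0379, 0.2417]
ee_rot: [0.494, 0.79, -0.193, 0.309]
contact_force: [4.5, -5.7, 0.1]
width: 0.0257
finger_force: 41.7
knob [-121.5   56.2  255.4] rad 169.6 theta 0.747 F press [7.1 1.5 0.1] grip 41.7 t 28.02
[0.16178939 0.27998974 0.26682288]
```

```bash
python3 -m inch '[[[0.8,0,0.25,0,-0.3,0],[0,0,0,0,0,0],[0.8,0,0.25,0,-0.3,0],[0,0,0,0,0,0],[0,0,0,0,0,0]]]'; python3 -c "
from h import *
lev();s=r.state();print(RP.inv().apply(s['ft_torque']))";python3 -m inch '[[[0,0,0,0,0,0],[0,0,0,0,0,0],[0,0,0,0,0,0],[0,0,0,0,0,0],[0,0,0,0,0,0]]]'; python3 -c "
from h import *
lev();s=r.state();print(RP.inv().apply(s['ft_torque']))"
```

```text
time_s: 28.65
position: [0.5601, 0.0382, 0.2408]
ee_rot: [0.493, 0.788, -0.195, 0.313]
contact_force: [3.5, -6.1, 3.7]
width: 0.0253
finger_force: 42.0
knob [-122.1   56.2  254.4] rad 169.6 theta 0.754 F press [7.1 0.5 3.7] grip 42.0 t 28.65
[ 0.08893334 -0.07555314  0.15349597]
time_s: 29.28
position: [0.5601, 0.0383, 0.2408]
ee_rot: [0.493, 0.788, -0.195, 0.313]
contact_force: [3.2, -4.8, 3.6]
width: 0.0254
finger_force: 42.0
knob [-122.1   56.2  254.4] rad 169.6 theta 0.754 F press [5.8 0.8 3.6] grip 42.0 t 29.27
[ 0.00374444 -0.05366647  0.08051647]
```

```bash
python3 -m inch '[[[0.8,0,0.25,0,-0.2,0],[0,0,0,0,0,0],[0.8,0,0.25,0,-0.2,0],[0,0,0,0,0,0],[0,0,0,0,0,0]]]';python3 -m inch '[[[0,0,0,0,0,0],[0,0,0,0,0,0],[0,0,0,0,0,0],[0,0,0,0,0,0],[0,0,0,0,0,0]]]'; python3 -c "
from h import *
lev()
c=cap('side');print(fitpull(c,0));cv2.imwrite('pics/10.png',cv2.resize(c['img'][180:420,180:500],(800,600),interpolation=cv2.INTER_CUBIC))"
```

```text
time_s: 29.9
position: [0.56, 0.0386, 0.2401]
ee_rot: [0.493, 0.786, -0.198, 0.317]
contact_force: [1.7, -4.9, 7.1]
width: 0.0258
finger_force: 42.7
time_s: 30.52
position: [0.56, 0.0386, 0.2401]
ee_rot: [0.493, 0.786, -0.197, 0.317]
contact_force: [3.0, -5.6, 7.3]
width: 0.0253
finger_force: 42.7
knob [-122.6   56.2  253.6] rad 169.6 theta 0.759 F press [6.3 0.2 7.3] grip 42.7 t 30.52
(array([2.31517034e-01, 2.53425018e-03, 6.59652487e+01]), 604, array([-66.74794165,  16.05960886]), np.float64(2.1674008940309903))
```

View pics/10.png

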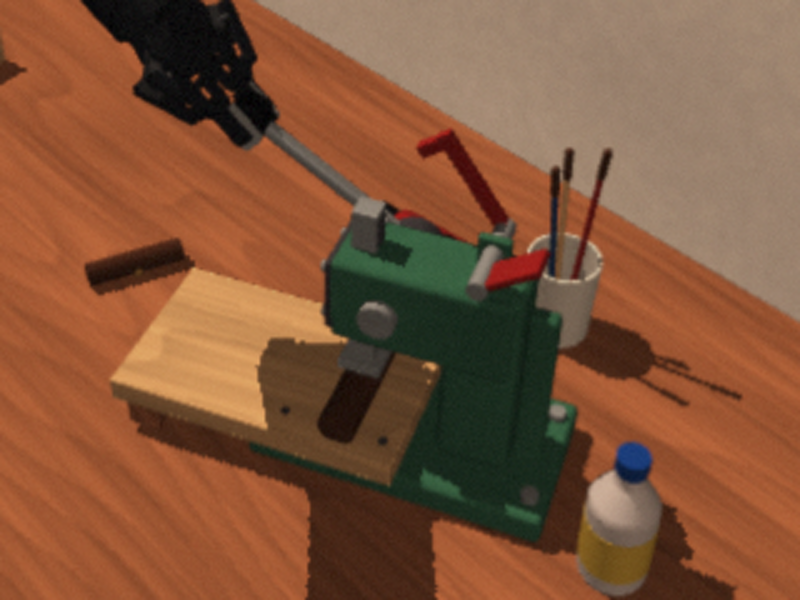

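The foot (365,355) is bearing on the bar and the lever is held at θ≈0.76. That is about 9 N at the knob, or roughly 75 N at the foot. The catch is back, and the bottle and pot haven't moved.

```bash
python3 -c "
from h import *
lev();print(r.hand_in())"
```

```text
knob [-122.6   56.2  253.6] rad 169.6 theta 0.759 F press [ 4.2 -0.6  7.3] grip 42.7 t 30.57
the job is handed in; nothing more can be done
None
```

I handed the job in at 30.6 s, still holding the lever at about 0.76 rad (roughly 65–75 N at the foot). The pull was rolled plug-up and centred to about 1 mm before the catch was flipped, and the plug is pressed flush, judging by lever angle and force since the foot hides it.

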